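Fit the crank to the salad spinner and wind it twice round

ROBOT

A 7-joint arm with a two-finger parallel gripper is mounted at the origin on the work surface. World frame = base frame: x ahead of the robot, y to its left, z up, the work surface at z = 0. Lengths are in mm, angles in rad, forces in N, time in s.
With the tool pointing down it reaches from about 350 to 900 mm from the base axis. Payload 8.1 kg.
Tool frame: the origin (TCP) lies between the finger pads; the fingertips stand 25 mm ahead of it and the grasp point (between the pads) lies 6 mm ahead of it; z points along the fingers, y is the line along which they close (so a half turn about z gives the same grasp; the last joint's range is limited). The gripper opens to 85 mm and grips with 20 to 120 N. Pads are 22 mm wide; open, the fingers measure 114 mm over their backs; the gripper's body (76 mm by 85 mm) begins 54 mm behind the grasp point. The pads swing forward as they close: fully open they stand 13 mm farther back than shut.
Start: joints at [1.24, 0.434, 0.025, 1.573, -0.012, 1.134, -0.075], TCP at [141.121, -608.873, 233.423] pointing down, gripper open.
Joint ranges: [-2.62, 2.62], [-0.44, 2.09], [-1.27, 1.32], [0.08, 2.57], [-1.32, 4.46], [0.12, 2], [-2.74, 2.74]. Speed limits (rad/s): [2.22, 2.22, 3.01, 3.01, 3.14, 3.14, 3.14].

INTERFACE

Orientations are given as a 3x3 rotation matrix whose columns are the frame's x, y, z axes.
In Python, from workcell import * gives the robot as it stands. Calls block until the motion is done:
- reach(position, orientation): joint-space move of the TCP to a pose.
- move_l(position, attitude=None, rate=150, threshold=None): straight line of the TCP; attitude=None keeps the orientation; rate is the mean speed in mm/s. With threshold (N) it stops when the force on the tool has changed by that much, and returns True; else False.
- move_joints(angles): joint-space move.
- command_gripper(opening, grasp_force=None): finger opening in mm; grasp_force is the grip in N (None keeps the last); returns when the fingers have stopped.
- dwell(seconds).
- solve_ik(position, orientation): joint angles nearest the present ones, or None.
- snapshot(name): name is "side" or "top" or "wrist"; returns the picture (480x640x3 uint8, blue, green, red); there is no depth.
- get_calibration(name): a dict with "fovy" (degrees; the focal length in pixels is half the picture's height over the tangent of half this angle, whatever the lens; pixels are square), "cx", "cy" (the principal point, pixels), "dist" ([k1, k2, p1, p2, k3] as OpenCV has them; the pictures are not rectified), "camera_from_world" (4x4, takes a point from world to camera coordinates). Camera axes: x right, y down, z forward; pixel columns grow to the right and rows downward; lengths in mm; the calibration is good to about 2 mm. A picture is of the moment at which its call begins: read the wrist's pose just before it. get_calibration takes no time and is no camera call; for the wrist camera it gives the pose at the moment of the call.
A pose or a line that the arm cannot do raises MotionError and nothing moves.
- close_job(): hands the job in; it is judged then, once.
Readings, each from a call of its own:
- current_clock(): time.
- current_joint_positions(): joint angles.
- current_qvel(): joint speeds.
- current_joint_efforts(): joint torques, N m.
- current_position(): TCP position.
- current_orientation(): TCP orientation.
- current_force(): force on the tool from outside, world axes, zero at the start.
- current_moment(): the same for the moment, N m.
- current_gripper_width(): finger opening in mm.
- current_gripper_force(): force on a finger pad.
Only numpy, scipy, OpenCV 4.12 (cv2) and the standard library are available. Lean on these libraries where they do the work, as an engineer would, in place of code of your own. Each camera call takes 0.05 s, during which the arm holds its last target. There are 200 camera calls.

TASK

Spin the salad dry: pick up the crank with the green knob, fit its square socket fully down over the square shaft on the salad spinner's lid, and wind it clockwise (seen from above) by its knob until the shaft itself has made two full turns; a little more does no harm. Then let go, leaving the crank sitting level on the shaft. Leave the crank with the black knob, the glass and the pot where they are.

Things in the scene. Friction and masses are not known exactly. Their poses are not given: they have to be found in the camera images.
- spinner: The fixed salad spinner: a clear round bowl 210 mm across with a green lid whose top is 130 mm above the work surface. An upright square dark steel shaft stands in the middle of the lid on a round white collar 52 mm across. Origin: centre of its underside, on the work surface.
- shaft_seat (a point): Foot of the spinner's steel shaft: on its axis, on the collar's top face, 137 mm above the work surface. z is up; x and y are square to the shaft's flat sides and turn with it. The shaft rises 28 mm above this point: 16 mm of 20 mm square, then 12 mm tapering to 7 mm square at the tip.
- shaft (a joint): How far the spinner's shaft (and the basket with it) has been turned, rad: 0 at the start, growing clockwise seen from above; it turns without end. Light friction, about 0.08 N m (1 to 3 N at the knob); it stays where it is left.
- crank_socket (a point): Centre of the underside of the spinner's own crank (aluminium, green knob, about 230 g), standing on its hub, knob up, arm roughly towards the robot. z up, x along the arm to the knob. Hub: 44 mm square, 40 mm high; socket 24 mm square, 32 mm deep, square to x and y, fits the shaft four ways with 13 degrees of play. Fully down, this face rests on the collar. Arm 18 mm wide, top 40 mm up.
- crank_grip (a point): Centre of that crank's upright round green knob: 26 mm across, 50 mm high, 60 mm out from the hub's axis; this point is half-way up it, 67 mm above the hub's underside. The knob spins endlessly on the arm with slight friction (0.04 N m): the arm keeps its direction when carried by the knob, and a gripper holding the knob can go round in circles without turning.
- other_grip (a point): Centre (half-way up) of the black knob of another machine's crank, dark steel, otherwise the same shape and size; its 11 mm socket is too small for the shaft. It stands in the same way beside the green one. To be left alone.
- other_socket (a point): Centre of the underside of that black-knobbed crank's hub, on the work surface; x points along its arm towards its knob. To be left alone.
- tumbler_mid (a point): Centre of an upturned drinking glass, 76 mm across and 95 mm high, standing on the work surface beyond the cranks. To be left alone.
- pot_mid (a point): Centre (half-way up) of a small copper pot, 110 mm across and 60 mm high, standing on the work surface beyond the cranks. To be left alone.
There are look-alikes about, which are no part of the job. Leave any pink or red look-alike of the part that bears crank_socket alone.

How it is judged (in metres and radians):
On the way, in this order (a step that is already met when the one before it is completed fails the run):
1. the green-knobbed crank is fitted fully down on the shaft (horizontal distance between crank_socket and shaft_seat below 0.01 m and z of crank_socket in the frame of shaft_seat below 0.01 m and angle between crank_socket's own z axis and vertical below 0.2 rad), for 0.1 s.
2. the shaft has been wound two full turns clockwise (less at most 30 degrees) with the crank on it (value of joint shaft above 12.04 rad and horizontal distance between crank_socket and shaft_seat below 0.012 m).
At the end, for the whole second after the job is handed in: The spinner's shaft has been wound at least two full turns clockwise (30 degrees short is allowed, more is fine) and is still; the green-knobbed crank sits on it, within 10 mm of fully down, centred within 10 mm and level within about 11 degrees, let go (all of step 1 and value of joint shaft above 12.04 rad and velocity of joint shaft between -0.2 and 0.2 rad/s); the robot touches nothing.
It fails at once if the shaft is wound more than half a turn without the crank on it (value of joint shaft above 3.14 rad and distance between crank_socket and shaft_seat above 0.025 m).
It fails at once if the black-knobbed crank is moved by more than 30 mm (distance of any of other_grip, other_socket from where it was at the start of the episode above 0.03 m).
It fails at once if the glass is moved by more than 30 mm (distance of tumbler_mid from where it was at the start of the episode above 0.03 m).
It fails at once if the pot is moved by more than 30 mm (distance of pot_mid from where it was at the start of the episode above 0.03 m).
It also fails if it takes over 70 s, if anything falls off the work surface, if the arm or the gripper's body presses on something with over 40 N, if the wrist force passes 120 N, or if a joint passes its speed limit or range.

## Working session

There is one attempt and no reset: what is moved stays moved. The work goes in short steps, each a Python script; the robot and the scene stay as the last script left them, time stands still between calls to the robot, and variables do not carry over. Pictures are saved under pics/ and viewed, at most 10 in all, crops included, and the job is handed in when it is done.

```bash
mkdir -p pics; ls; python3 - <<'E'
from workcell import *
import cv2
for n in("top","side"):
    cv2.imwrite(f"pics/{n}0.png",snapshot(n)); c=get_calibration(n); print(n,c)
print(current_orientation())
E
```

```text
pics
top {'fovy': 48.728678266366536, 'cx': 325.24672213957643, 'cy': 241.8576269653896, 'dist': array([-0.12676279,  0.        ,  0.        ,  0.        ,  0.        ]), 'camera_from_world': array([[-9.03818829e-03, -9.99652573e-01,  2.47597502e-02,
         4.26133998e+01],
       [-9.97357683e-01,  7.22700743e-03, -7.22870773e-02,
         6.16655816e+02],
       [ 7.20830239e-02, -2.53476713e-02, -9.97076493e-01,
         1.13384408e+03],
       [ 0.00000000e+00,  0.00000000e+00,  0.00000000e+00,
         1.00000000e+00]])}
side {'fovy': 56.083101695559364, 'cx': 316.55323995187155, 'cy': 235.2543126944621, 'dist': array([-0.10722279,  0.        ,  0.        ,  0.        ,  0.        ]), 'camera_from_world': array([[-8.04047424e-01, -5.94313112e-01, -1.73108408e-02,
         5.32543842e+02],
       [-4.08807238e-01,  5.73748236e-01, -7.09710929e-01,
         2.89420422e+02],
       [ 4.31722575e-01, -5.63564448e-01, -7.04280293e-01,
         6.32534363e+02],
       [ 0.00000000e+00,  0.00000000e+00,  0.00000000e+00,
         1.00000000e+00]])}
[[ 9.74184435e-01  2.25753237e-01 -4.04401946e-04]
 [ 2.25753575e-01 -9.74183601e-01  1.27907601e-03]
 [-1.05206195e-04 -1.33735112e-03 -9.99999100e-01]]
```

View pics/top0.png

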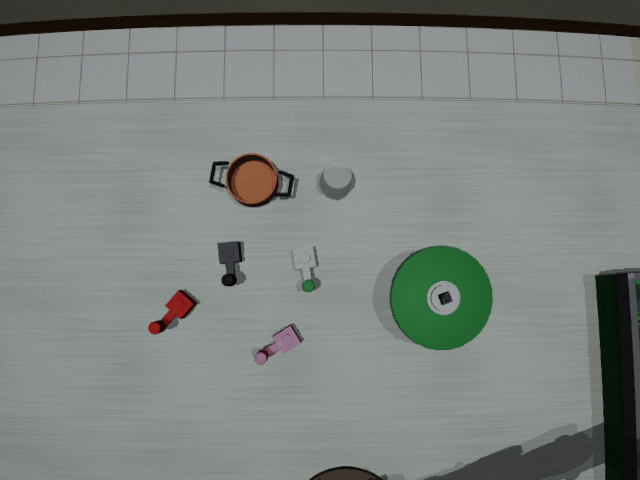

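View pics/side0.png

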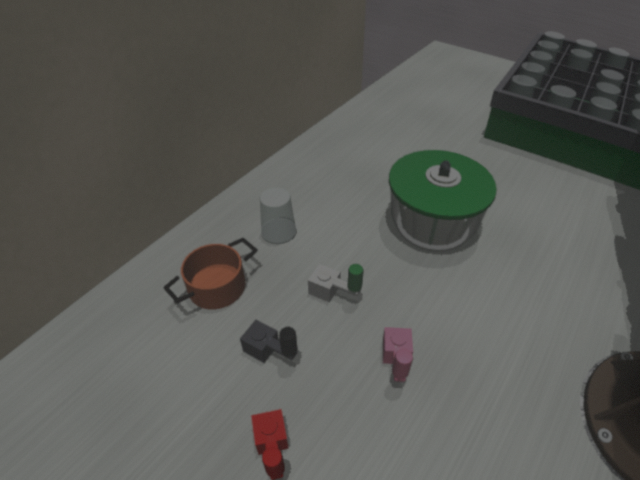

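The top view shows the green knob at (308,285), its hub at (304,258), the shaft at (445,298), the black crank at (229,280), and the pink crank near (287,338). The side view agrees.

```bash
cat > h.py <<'E'
from workcell import *
import cv2, numpy as np
def ray_plane(c,px,z):
    f=240/np.tan(np.radians(c["fovy"]/2)); K=np.array([[f,0,c["cx"]],[0,f,c["cy"]],[0,0,1]])
    u=cv2.undistortPoints(np.array(px,float).reshape(-1,1,2),K,np.array(c["dist"])).reshape(-1,2)
    M=np.array(c["camera_from_world"]); R,t=M[:3,:3],M[:3,3]; o=-R.T@t
    d=np.c_[u,np.ones(len(u))]@R
    return o+d*((z-o[2])/d[:,2])[:,None]
def blobs(m,amin=30):
    n,l,s,c=cv2.connectedComponentsWithStats(m.astype(np.uint8))
    return [(c[i],s[i,4],np.argwhere(l==i)[:,::-1]) for i in range(1,n) if s[i,4]>=amin]
def down(a):  # tool pointing down, closing axis y at world angle a
    y=np.array([np.cos(a),np.sin(a),0]); z=np.array([0,0,-1.]); return np.c_[np.cross(y,z),y,z]
E
python3 - <<'E'
from h import *
im=cv2.imread("pics/top0.png"); c=get_calibration("top"); hsv=cv2.cvtColor(im,cv2.COLOR_BGR2HSV)
g=(hsv[...,0]>45)&(hsv[...,0]<85)&(hsv[...,1]>120)&(hsv[...,2]>40); g[:,560:]=0
for cc,a,p in blobs(g): print(cc,a,ray_plane(c,cc,92 if a<1000 else 130))
roi=im[284:313,430:460]
d=roi.max(2)<90
for cc,a,p in blobs(d): 
    p=p+[430,284]; print("dark",a,cv2.minAreaRect(p.astype(np.float32)),ray_plane(c,p.mean(0),155))
print(ray_plane(c,[(304,256),(308,285)],40))
print(get_calibration("wrist"), current_position())
E
```

```text
[440.58301422 297.43380744] 7312 [[ 496.81687723 -187.82826562  130.        ]]
[307.98095238 285.55238095] 105 [[522.9698935   75.34362466  92.        ]]
dark 129 ((444.300048828125, 297.60003662109375), (11.180339813232422, 11.627553939819336), 63.43495178222656) [[ 497.10036377 -189.20523844  155.        ]]
[[585.6452825   83.81913294  40.        ]
 [523.63162405  75.70094556  40.        ]]
{'fovy': 67.9528050632136, 'cx': 319.93456326982226, 'cy': 242.8835552237279, 'dist': array([-0.0025523,  0.       ,  0.       ,  0.       ,  0.       ]), 'camera_from_world': array([[ 2.26348199e-01, -9.74044997e-01, -1.68435973e-03,
        -6.24224089e+02],
       [-9.34463558e-01, -2.17637582e-01,  2.81800889e-01,
        -3.73147587e+01],
       [-2.74853326e-01, -6.22111509e-02, -9.59471428e-01,
         3.78712479e+02],
       [ 0.00000000e+00,  0.00000000e+00,  0.00000000e+00,
         1.00000000e+00]])} [ 141.0122039  -608.4451095   232.73266358]
```

```bash
python3 - <<'E'
from h import *
import json
a=np.radians(8)
C={}
for n,p in (("w_shaft",(497,-189,290)),("w_crank",(553,77,250))):
    reach(p,down(a)); dwell(.2); c=get_calibration("wrist"); im=snapshot("wrist"); cv2.imwrite(f"pics/{n}.png",im)
    C[n]={k:np.array(v).tolist() for k,v in c.items()}
    print(current_position(),current_joint_positions(),current_clock())
json.dump(C,open("cal.json","w"))
A=[cv2.imread(f"pics/{n}.png")[:,:] for n in C]
cv2.imwrite("pics/both.png",cv2.resize(np.hstack(A),(800,300)))
E
```

```text
[ 496.83435103 -189.56871619  289.87693945] [ 0.71183382  0.29846613 -0.57617627  1.67848156  0.17173416  1.21569702
  0.23435446] 2.3417
[553.24057929  75.5764534  250.12439095] [ 0.25762712  0.39528279 -0.66898832  1.67326343  0.2635302   1.16482376
 -0.34142296] 3.6583
```

View pics/both.png

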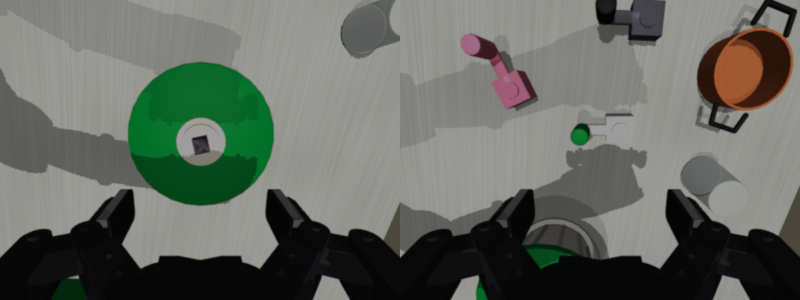

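Left half: the shaft is near full-picture (321,231) on its white collar. Right half: the green knob is near (288,215) and its hub near (352,206). I'll measure both.

```bash
python3 - <<'E'
from h import *
import json
C=json.load(open("cal.json"))
s=cv2.imread("pics/w_shaft.png"); k=cv2.imread("pics/w_crank.png")
a=cv2.resize(s[180:280,270:370],(400,400),interpolation=cv2.INTER_CUBIC)
b=cv2.resize(k[160:260,270:390],(400,333),interpolation=cv2.INTER_CUBIC); b=cv2.copyMakeBorder(b,0,67,0,0,cv2.BORDER_CONSTANT)
cv2.imwrite("pics/zoom.png",np.hstack([a,b]))
# collar: white low-sat
h=cv2.cvtColor(s,cv2.COLOR_BGR2HSV)
m=np.zeros(h.shape[:2],bool); m[170:290,260:380]=True
w=m&~((h[...,0]>45)&(h[...,0]<85)&(h[...,1]>90))
for cc,n,p in blobs(w,200):
    e=cv2.minEnclosingCircle(p.astype(np.float32)); print("collar",n,e,ray_plane(C["w_shaft"],e[0],137))
g=cv2.cvtColor(s,cv2.COLOR_BGR2GRAY)
d=m&(h[...,1]<90)&(g<100)
for cc,n,p in blobs(d,100):
    r=cv2.minAreaRect(p.astype(np.float32)); print("shaft",n,r,np.round(ray_plane(C["w_shaft"],cv2.boxPoints(r),153),1).tolist())
h=cv2.cvtColor(k,cv2.COLOR_BGR2HSV); gm=(h[...,0]>45)&(h[...,0]<85)&(h[...,1]>100); gm[260:]=0
for cc,n,p in blobs(gm,50): 
    print("knob",cc,n,cv2.minEnclosingCircle(p.astype(np.float32)),ray_plane(C["w_crank"],cc,80))
E
```

```text
collar 4867 ((321.00927734375, 226.4579315185547), 39.715911865234375) [[ 497.32921696 -189.60879103  137.        ]]
shaft 691 ((321.1235656738281, 231.8058624267578), (28.30942726135254, 24.621610641479492), 77.47119140625) [[484.3, -182.7, 153.0], [502.6, -175.8, 153.0], [510.9, -197.7, 153.0], [492.2, -204.8, 153.0]]
knob [288.23264781 215.39974293] 778 ((288.25, 214.75), 17.5535888671875) [[524.37147503  77.17369257  80.        ]]
```

View pics/zoom.png

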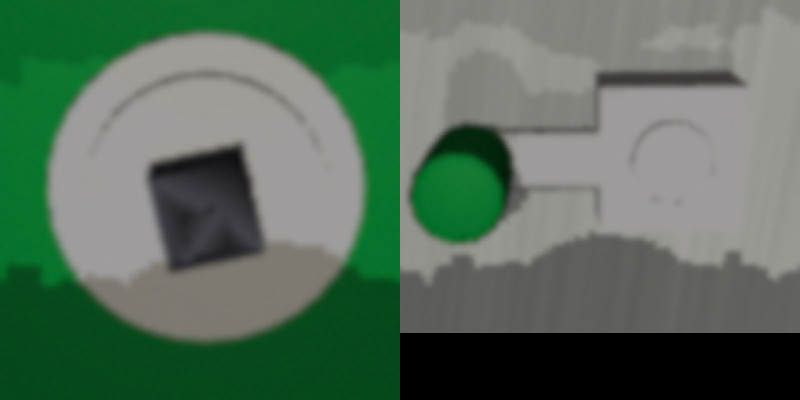

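```bash
python3 - <<'E'
from h import *
import json
C=json.load(open("cal.json"))["w_crank"]
cor=ray_plane(C,[(330,185.5),(374.4,185.5),(374.4,230),(330,230)],40); hub=cor.mean(0)
kn=ray_plane(C,[(288,219.1)],92)[0]
print(cor.round(1).tolist(),hub,kn,np.linalg.norm(kn[:2]-hub[:2]))
d=kn-hub; th=np.arctan2(d[1],d[0]); e=cor[1]-cor[0]; e2=cor[2]-cor[3]
print(np.degrees([th,np.arctan2(e[1],e[0]),np.arctan2(e2[1],e2[0])]))
a=np.radians(8)
reach((kn[0],kn[1],150),down(a))
move_l((kn[0],kn[1],76),rate=100,threshold=8)
print(current_position())
command_gripper(0,80)
print(current_gripper_width(),current_gripper_force(),current_force(),current_position())
p=current_position(); move_l((p[0],p[1],285),rate=120); dwell(.2)
print(current_gripper_width(),current_force(),current_moment(),current_clock())
c=get_calibration("wrist")
A=snapshot("wrist"); cv2.imwrite("pics/lift_w.png",A); B=snapshot("side"); cv2.imwrite("pics/lift_s.png",B)
cv2.imwrite("pics/lift.png",cv2.resize(np.hstack([A,B]),(800,300)))
E
```

```text
[[559.1, 103.5, 40.0], [602.1, 109.5, 40.0], [610.2, 65.3, 40.0], [565.6, 59.1, 40.0]] [584.24105699  84.35254716  40.        ] [525.26836077  76.60341339  92.        ] 59.479643353107214
[-172.51410501    7.88665818    7.88433267]
[525.77802378  76.8488698   76.58343259]
23.294204907475006 78.15279006958008 [-1.68622559 -0.47009945  5.32158187] [525.23128975  76.60195401  76.42347274]
23.092559355507504 [ 0.29767418 -0.02098985 -3.00215131] [0.04490346 0.10623486 0.0210079 ] 7.7417
```

View pics/lift.png

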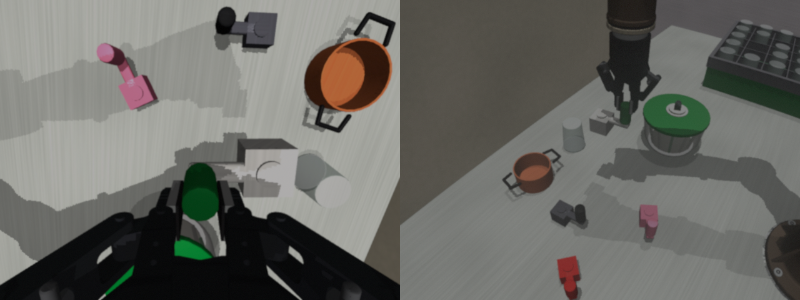

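The crank is held level, with its hub to the right of the knob in the wrist view at about (430,270) and its edges square to the picture. Next I turn it and carry it over the shaft.

```bash
python3 - <<'E'
from h import *
import json
a=np.radians(20.5); S=np.array([497.2,-189.5]); T=S-60*np.array([np.cos(a),np.sin(a)])
p=current_position(); move_l((p[0],p[1],285),down(a),rate=40) if False else None
move_l((T[0],T[1],285),down(a),rate=130); move_l((T[0],T[1],262),rate=80); dwell(.3)
print(T,current_position(),current_clock(),current_gripper_width())
c=get_calibration("wrist"); A=snapshot("wrist"); cv2.imwrite("pics/over_w.png",A)
json.dump({k:np.array(v).tolist() for k,v in c.items()},open("cal2.json","w"))
B=snapshot("top"); cv2.imwrite("pics/over_t.png",B)
cv2.imwrite("pics/over.png",np.hstack([cv2.resize(A[160:360,270:510],(480,400)),cv2.resize(B[240:360,400:496],(320,400))]))
E
```

```text
[ 440.99966865 -210.51244288] [ 441.20494291 -210.53716715  262.36564503] 11.025 23.348382643883618
```

View pics/over.png

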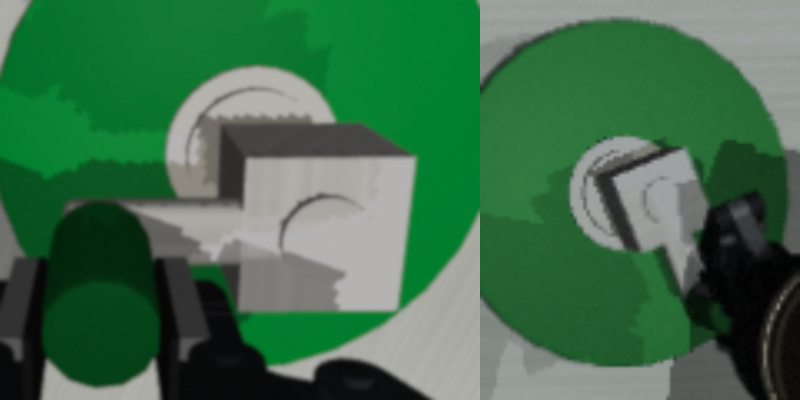

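```bash
python3 - <<'E'
from h import *
import json
C=json.load(open("cal2.json"))
q=ray_plane(C,[(393.5,238),(478,238),(470,315.5),(389,315.5)],226)
print(q.round(1).tolist(),q.mean(0))
for i in range(4):
    e=q[(i+1)%4]-q[i]; print(np.linalg.norm(e),np.degrees(np.arctan2(e[1],e[0])))
E
```

```text
[[468.6, -176.4, 226.0], [509.3, -161.1, 226.0], [525.9, -202.1, 226.0], [484.2, -217.7, 226.0]] [ 496.97283375 -189.36188686  226.        ]
43.497443347854755 20.530749015018547
44.22363634124742 -67.99620837082045
44.53108181358113 -159.49345468782866
44.19033083712857 110.66456191153364
```

The hub is at (497.0, -189.4) with yaw 20.5°, which matches the shaft, so I lower it.

```bash
python3 - <<'E'
from h import *
p=current_position(); x,y=p[:2]
print(move_l((x,y,209),rate=40,threshold=12), current_position(), current_force(), current_moment(), current_clock())
dwell(.2); print(current_position(),current_gripper_width())
cv2.imwrite("pics/fit_w.png",snapshot("wrist"));B=snapshot("side"); cv2.imwrite("pics/fit.png",np.hstack([cv2.resize(cv2.imread("pics/fit_w.png")[160:400,270:510],(400,400)),cv2.resize(B[100:260,370:530],(400,400))]))
E
```

```text
True [ 440.61767971 -211.11726481  213.1858186 ] [-3.12039909 -0.13822467  9.18878948] [ 0.03885726  0.52914041 -0.04839624] 12.2417
[ 440.60651743 -211.07755562  213.21243268] 22.90224160076344
```

View pics/fit.png

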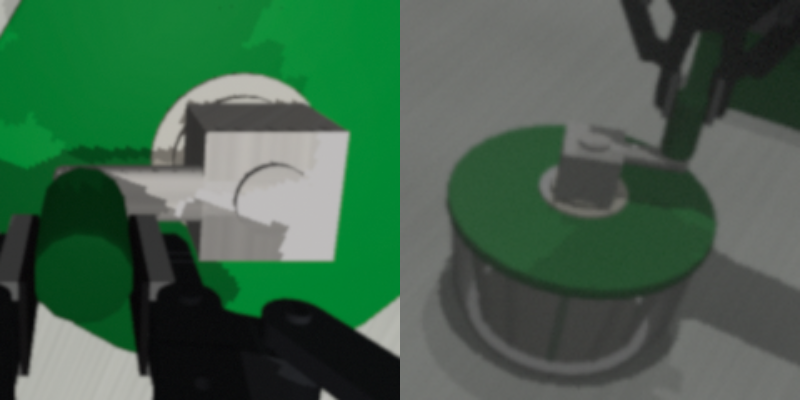

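The view shows the hub down on the collar, level, and TCP z 213.2 means fully seated. Now I wind it.

```bash
python3 - <<'E'
from h import *
S=np.array([497.1,-189.5]); R=down(np.radians(20.5)); fm=0
command_gripper(0,60)
for k in range(1,39):
    a=np.radians(200.5-20*k)
    move_l((S[0]+60*np.cos(a),S[1]+60*np.sin(a),213.5),R,rate=70)
    f=np.linalg.norm(current_force()); fm=max(fm,f)
    if k%6==0: print(k,current_position().round(1),current_force().round(1),current_gripper_width(),current_clock())
    if f>45 or current_gripper_width()<18: print("STOP",k,f); break
print(fm,current_position(),current_clock())
cv2.imwrite("pics/wound_w.png",snapshot("wrist"))
cv2.imwrite("pics/wound.png",np.hstack([cv2.resize(cv2.imread("pics/wound_w.png"),(400,300)),cv2.resize(snapshot("side")[100:260,360:573],(400,300))]))
E
```

```text
6 [ 507.7 -130.3  213. ] [-0.4 -5.4 -3.7] 23.21723493724067 15.4583
12 [ 543.8 -228.6  214.1] [ 3.1 -5.   3.8] 23.254316525696545 18.1583
18 [ 440.6 -209.6  213.4] [-1.6  0.3  6.7] 23.08945877254467 20.8583
24 [ 507.6 -130.2  212.9] [-1.1 -5.3 -4. ] 23.34922194655826 23.5583
30 [ 543.8 -228.6  214.1] [ 3.2 -5.2  4.4] 23.22969564625639 26.2583
36 [ 440.6 -209.6  213.4] [-1.9  1.7  6.2] 23.102823195692686 28.9583
10.82929744813428 [ 441.16641473 -168.95954045  213.36586857] 29.8583
```

View pics/wound.png

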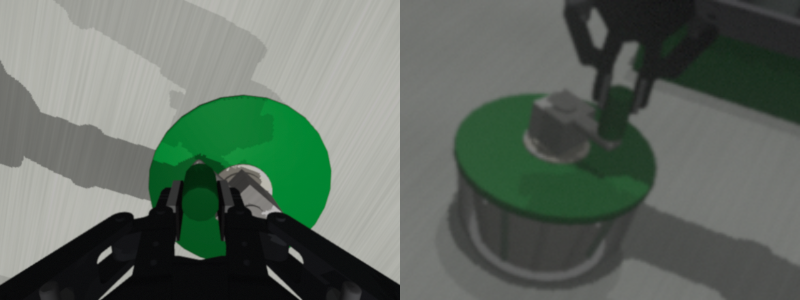

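The crank has turned with the knob through 760° and the hub is still on the collar. I release, retreat and check.

```bash
python3 - <<'E'
from h import *
command_gripper(60); dwell(.2); p=current_position()
move_l((p[0],p[1],330),rate=120); 
move_l((p[0]-60,p[1]-150,330),rate=200); dwell(.3)
print(current_force(),current_clock())
cv2.imwrite("pics/end.png",np.hstack([cv2.resize(snapshot("top")[230:360,380:553],(400,300)),cv2.resize(snapshot("side")[100:260,360:573],(400,300))]))
E
```

```text
[-0.53002849  0.5499665   0.58430641] 32.9833
```

View pics/end.png

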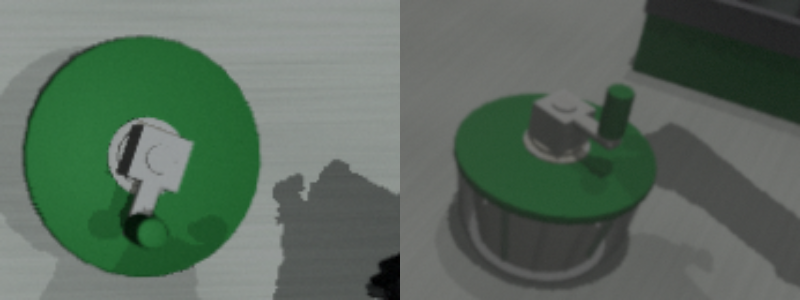

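```bash
python3 - <<'E'
from h import *
def tri(pt,ps):
    A=[];b=[]
    for n,px in(("top",pt),("side",ps)):
        c=get_calibration(n); q=ray_plane(c,[px],0)[0]; r=ray_plane(c,[px],300)[0]; d=(r-q)/np.linalg.norm(r-q); P=np.eye(3)-np.outer(d,d); A.append(P); b.append(P@q)
    return np.linalg.lstsq(np.vstack(A),np.hstack(b),rcond=None)[0]
k=tri((445.7,330.8),(477.1,149.5)); h=tri((449.2,299.2),(447.9,155.4)); print(k,h,k-h)
E
```

```text
[ 440.27589803 -173.4023508   222.56694404] [ 495.3342611  -192.82970089  176.68902285] [-55.05836307  19.42735008  45.87792119]
```

The triangulated hub top is at 176.7 mm (177 expected). The knob top is 58 mm out, so there's no outward tilt.

```bash
python3 -c "
from workcell import *
print(close_job())"
```

```text
the job is handed in; nothing more can be done
None
```

The green-knobbed crank is fully down on the shaft, wound about 750° clockwise (760° commanded, less up to 13° of socket play), let go and judged level from the final pictures; the job is handed in, but no verdict came back.

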